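# Zero the burr mill's dial and set it four clicks coarse

### The arm

A 6-joint arm with a two-finger parallel gripper is mounted at the origin on a cart in front of the work surface, level with it; the furniture and walls round the work are solid. World frame = base frame: x ahead of the robot, y to its left, z up, the work surface at z = 0. Lengths are in m, angles in rad, forces in N, time in s.
With the tool pointing down it reaches from about 0.275 to 0.75 m from the base axis. Payload 10.2 kg.
Tool frame: the origin (TCP) lies at the very end of the fingers, on their centre line; the grasp point (between the pads) lies 19 mm behind it; z points along the fingers, x is the direction in which the jaws open and shut, and the axes are right-handed (so a half turn about z gives the same grasp; the last joint's range is limited). The gripper opens to 88 mm and grips with 3 to 60 N. Pads are 18 mm wide; open, the fingers measure 123 mm over their backs; the gripper's body (75 mm by 187 mm) begins 45 mm behind the grasp point.
Start: joints at [1, 0.313, 1.498, -0, 1.331, -0.223], TCP at [0.179, 0.494, 0.239] pointing down, gripper open.
Joint ranges: [-2.94, 2.94], [-0.97, 2.17], [0.19, 2.56], [-1.23, 4.37], [0.02, 3.11], [-2.88, 2.88]. Speed limits (rad/s): [2.39, 2.39, 3.01, 3.14, 3.14, 3.14].

### API

Orientations are given as a rotation vector (axis times angle).
In Python, from rig import sensors, vision, ctrl, look_for, silhouettes gives the robot as it stands.
- The arm moves only by the shell command python3 -m creep 'ROWS' [OPENING]. ROWS is JSON, a list of rows, each an object of numbers: "x", "y", "z": the shift along the tool's x, y, z in m; "spin": the turn about the tool's z in rad. A call has exactly 5 rows; each row shifts and turns the pose as measured when the row begins, along the tool's axes as they then stand; what a row does not reach is not made up. A row lasts 1/10 s, in which the tool goes at most 50 mm and 8.59 degrees, less where a joint would pass 70% of its speed; a pose out of reach is approached as far as the arm can. A call with a gripper value outside its range is refused whole. OPENING is the closure in counts, from 0 (fully open) to 255 (shut), set as the call begins (- or left out, the last holds). The fingers move at their own pace and stop on an object; the grip force is fixed at half the most. Time passes only in rows, so rows that do not move let the fingers close, or fill a call up. It gives the time, the measured TCP pose, the force and the opening at its end, in the units of the state.
- sensors.observe(): the state, without advancing time (a new reading comes with each control period).
- vision.snapshot(name): name is "side" or "top"; returns a dict with "img" (400x640x3 uint8, red, green, blue), "range_z" (400x640 float32, m along the optical axis (not along the pixel's ray), 0 where there is no reading), "vfov" (degrees; the focal length in pixels is half the picture's height over the tangent of half this angle, whatever the lens; pixels are square), "cx", "cy" (the principal point, pixels), "extrinsics" (4x4, takes a point from camera to world coordinates). Camera axes: x right, y down, z forward; pixel columns grow to the right and rows downward; lengths in m; the calibration is good to about 2 mm. A picture is of the moment at which its call begins.
- ctrl.job_done(): hands the job in, once; it reports no verdict.
Trained networks look in the newest picture that a camera, given by its name, has taken for a name from the list of things; names that differ only in an ending like _2 or _b are one class to them, and where a whole thing is asked for, a point or a joint stands for the part that bears it (a point fixed in the world has none). Each returns a list of dicts, best first, with "conf" (0 to 1); they miss things now and then, are a little off and sometimes report something else, mostly with a low value. They report only what shows in the picture. A call takes as long as a camera call.
- look_for(camera, query): "location" ([x, y, z] in m, in the coordinates of the camera as it stood for that picture, good to about 4 mm: the middle of the surface that is visible of it).
- silhouettes(camera, query): "mask" (400x640 bool, what is visible of it).
The state is a dict: "time": time; "joint_positions": joint angles; "qvel": joint speeds; "tau": joint torques, N m; "ee_pos": TCP position; "ee_rot": TCP orientation; "ft_force": force on the tool from outside, world axes, zero at the start; "ft_torque": the same for the moment, N m; "width": opening from 0.0 (shut) to 1.0 (fully open).
Only numpy, scipy, OpenCV 4.12 (cv2) and the standard library are available. Lean on these libraries where they do the work, as an engineer would, in place of code of your own. Each camera call takes 0.05 s, during which the arm holds its last target.

### The job

Set the grind on the bench mill: turn its dial clockwise until it comes up firmly against its stop, without forcing it, then turn it back four clicks. Then slide the lock tab beside it fully home towards the dial, leaving the dial on its fourth click and the things standing round the mill where they are.

Things in the scene. Friction and masses are not known exactly. Their poses are not given: they have to be found in the camera images.
- mill: white bench mill, a box 160 x 190 x 85 mm fixed to the worktop; origin at the middle of its underside, z up, front (small drawer) towards -x. Its flat top, the deck, is 85 mm up. The dial's vertical axis is at x -25, y -35 mm of this frame. A low steel filler cap (27 mm radius, 15 mm high) stands on the deck at x 47, y 45 mm.
- dial: the black dial; origin on its axis at deck height, x along its wing to the white pointer, z up; clockwise (towards the stop) lowers its yaw. The stop lies 2 to 5 clicks clockwise of the start; stop and clicks sit hidden inside, at an angle that differs from mill to mill by some 30 degrees either way and cannot be seen. It clicks every 15 degrees; the stop itself is click nought.
- dial_grip (a point): point on the dial's axis 34 mm above the deck, turning with it (x along the wing). Skirt: 30 mm radius, 10 mm high; wing to grip: 46 x 14 mm, 10 to 48 mm above the deck. Leaving a click takes about 0.1 N m, then it snaps into the next; friction 0.01 N m. The stop is rigid: press it with 0.2 to 0.4 N m for a moment (below 0.06 is not firm, above 0.7 is forcing).
- lock_tab (a point): middle of the steel lock tab, 24 x 14 x 22 mm (x, y, z of the mill), on the deck; this point is 11 mm above the deck and, when open, 82 mm to the mill's +y side of the dial's axis. It slides on rails 4 mm high along the mill's -y direction, towards the dial; a bolt 8 mm high goes ahead of it. Behind it (+y) 41 mm of deck are free.
- lock (a joint): travel of the lock tab towards the dial in m: 0 open, 0.018 fully home at a rigid stop; friction about 2 N. It starts within 4 mm of open.
- glass: empty drinking glass, 80 mm across, 88 mm high, origin at the middle of its underside; stands near the mill's +y side; leave it alone
- bowl: steel bowl, 170 mm across, 72 mm high, origin at the middle of its underside; stands near the mill's -y side; leave it alone
- jar: closed glass jar, 60 mm across, 85 mm high, origin at the middle of its underside; stands behind the mill; leave it alone

How it is judged:
By the outcome, as a careful person would: the job done as asked, in the order asked, and still so for the second after the job is handed in, with the robot touching nothing.
It also fails if it takes over 70 s, if anything falls off the work surface, if the arm or the gripper's body presses on something with over 40 N, if the wrist force passes 120 N, or if a joint passes its speed limit or range.

## Working session

There is one attempt and no reset: what is moved stays moved. The work goes in short steps, Python scripts to look and compute and a shell command to move; the robot and the scene stay as the last step left them, time stands still between calls to the robot, and variables do not carry over. Pictures are saved under pics/ and viewed, and the job is handed in when it is done.

```bash
ls; mkdir -p pics; cat > h.py <<'E'
import numpy as np,cv2
from rig import sensors, vision, ctrl, look_for, silhouettes
def K(s):
    f=s["img"].shape[0]/2/np.tan(np.radians(s["vfov"])/2); return f,s["cx"],s["cy"]
def cloud(s):
    f,cx,cy=K(s); z=s["range_z"]; v,u=np.mgrid[:z.shape[0],:z.shape[1]]
    p=np.stack([(u-cx)*z/f,(v-cy)*z/f,z],-1); T=np.array(s["extrinsics"])
    w=p@T[:3,:3].T+T[:3,3]; w[z==0]=np.nan; return w
def toW(s,p):
    T=np.array(s["extrinsics"]); return T[:3,:3]@np.array(p)+T[:3,3]
def save(s,n): cv2.imwrite("pics/"+n,s["img"][:,:,::-1])
E
python3 - <<'E'
from h import *
o=sensors.observe(); print({k:np.round(v,3).tolist() for k,v in o.items()})
for c in ("top","side"):
    s=vision.snapshot(c); save(s,c+"0.png"); np.savez("/tmp/"+c,**s)
    print(c,np.round(s["extrinsics"],3).tolist())
    for q in ("mill","dial","dial_grip","lock_tab","glass","bowl","jar"):
        r=look_for(c,q)
        print(q,[(round(d["conf"],2),np.round(toW(s,d["location"]),3).tolist()) for d in r[:2]])
E
```

```text
pics
{'time': 0.0, 'joint_positions': [1.0, 0.313, 1.498, -0.0, 1.331, -0.223], 'qvel': [0.002, 0.001, -0.001, 0.001, -0.0, -0.001], 'tau': [0.0, -40.222, -25.226, 0.069, 0.035, -0.0], 'ee_pos': [0.179, 0.493, 0.238], 'ee_rot': [2.572, 1.803, -0.002], 'ft_force': [-0.095, -0.809, 0.153], 'ft_torque': [-0.044, 0.077, -0.001], 'width': 0.999}
top [[-0.013, -0.985, 0.171, 0.454], [-1.0, 0.01, -0.016, 0.024], [0.014, -0.171, -0.985, 1.039], [0.0, 0.0, 0.0, 1.0]]
mill [(0.97, [0.591, -0.075, 0.086]), (0.18, [0.574, -0.107, 0.095])]
dial [(0.67, [0.573, -0.101, 0.097])]
dial_grip [(0.9, [0.574, -0.104, 0.095])]
lock_tab [(0.45, [0.575, -0.034, 0.107])]
glass [(0.9, [0.602, 0.108, 0.02])]
bowl [(0.73, [0.657, -0.311, 0.025])]
jar [(0.69, [0.736, -0.058, 0.085])]
side [[0.939, -0.17, 0.299, 0.246], [-0.343, -0.414, 0.843, -1.023], [-0.02, -0.894, -0.447, 0.619], [0.0, 0.0, 0.0, 1.0]]
mill [(0.62, [0.572, -0.133, 0.083])]
dial [(0.65, [0.567, -0.118, 0.101])]
dial_grip [(0.71, [0.569, -0.115, 0.101]), (0.17, [0.575, -0.135, 0.084])]
lock_tab [(0.49, [0.572, -0.034, 0.096])]
glass [(0.85, [0.59, 0.096, 0.072]), (0.39, [0.735, -0.081, 0.056])]
bowl [(0.94, [0.651, -0.262, 0.044])]
jar [(0.59, [0.737, -0.08, 0.054])]
```

View pics/top0.png

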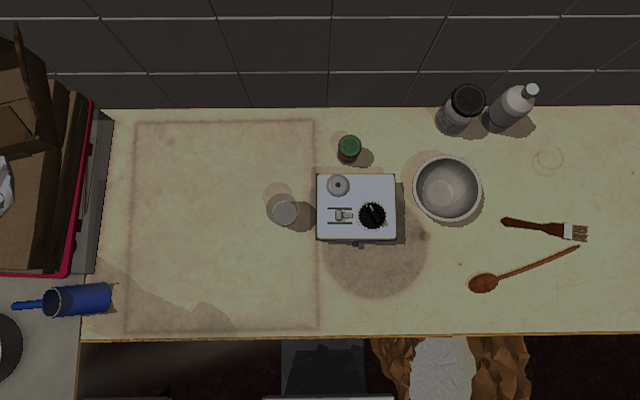

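View pics/side0.png

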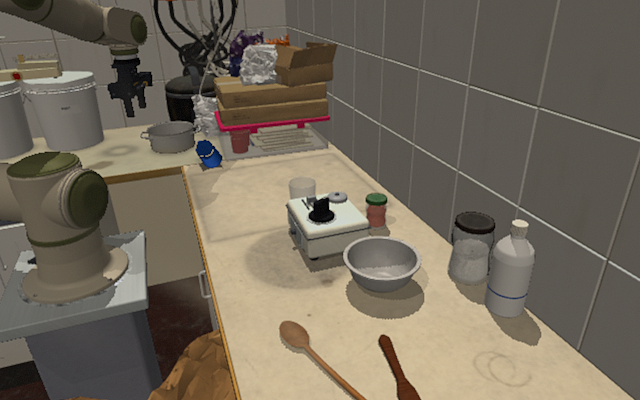

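```bash
python3 - <<'E'
from h import *
s=dict(np.load("/tmp/top.npz")); w=cloud(s)
x,y,z=w[...,0],w[...,1],w[...,2]
m=(abs(z-.085)<.006)&(x>.42)&(x<.75)&(y>-.25)&(y<.12)
n,l,st,c=cv2.connectedComponentsWithStats(m.astype(np.uint8))
k=1+np.argmax(st[1:,4]); mm=l==k
p=w[mm][:,:2].astype(np.float32); print(st[k],np.median(z[mm]),cv2.minAreaRect(p))
# top surfaces
for lo,hi,nm in((.120,.145,"wing"),(.092,.1,"skirt/cap"),(.101,.112,"tab")):
    m=(z>lo)&(z<hi)&(x>.45)&(x<.7)&(y>-.2)&(y<.05)
    n,l,st,c=cv2.connectedComponentsWithStats(m.astype(np.uint8))
    for k in range(1,n):
        if st[k,4]>25:
            q=w[l==k]; print(nm,st[k].tolist(),q.mean(0).round(4),cv2.minAreaRect(q[:,:2].astype(np.float32)),c[k])
img=s["img"]; cr=cv2.resize(img[120:280,240:440],None,fx=4,fy=4,interpolation=cv2.INTER_CUBIC)[:600,:800]; cv2.imwrite("pics/crop0.png",cr[:,:,::-1])
E
```

```text
[ 316  173   80   66 4019] 0.08524617509964605 ((0.6001744866371155, -0.07197774201631546), (0.18880845606327057, 0.157060906291008), 89.37471008300781)
wing [367, 203, 14, 20, 138] [ 0.5738 -0.1062  0.1324] ((0.5742260217666626, -0.10698093473911285), (0.04505741968750954, 0.014113481156527996), 27.408723831176758) [373.41304348 212.94202899]
skirt/cap [326, 174, 23, 22, 361] [ 0.647  -0.0279  0.0963] ((0.6479324698448181, -0.027795277535915375), (0.05215183272957802, 0.050999607890844345), 89.3079605102539) [337.14127424 184.60110803]
skirt/cap [358, 202, 27, 27, 350] [ 0.5724 -0.1053  0.0953] ((0.5750616192817688, -0.10777953267097473), (0.06094964221119881, 0.06041369587182999), 63.07643508911133) [370.84571429 215.66      ]
skirt/cap [342, 213, 10, 5, 46] [ 0.5746 -0.0485  0.094 ] ((0.5747377872467041, -0.04857538640499115), (0.02131832391023636, 0.009833667427301407), 89.52826690673828) [346.5        215.04347826]
tab [335, 209, 7, 11, 70] [ 0.5754 -0.0282  0.1068] ((0.5758686065673828, -0.028084343299269676), (0.013970336876809597, 0.023813573643565178), 89.0937271118164) [338.1        214.08571429]
```

View pics/crop0.png

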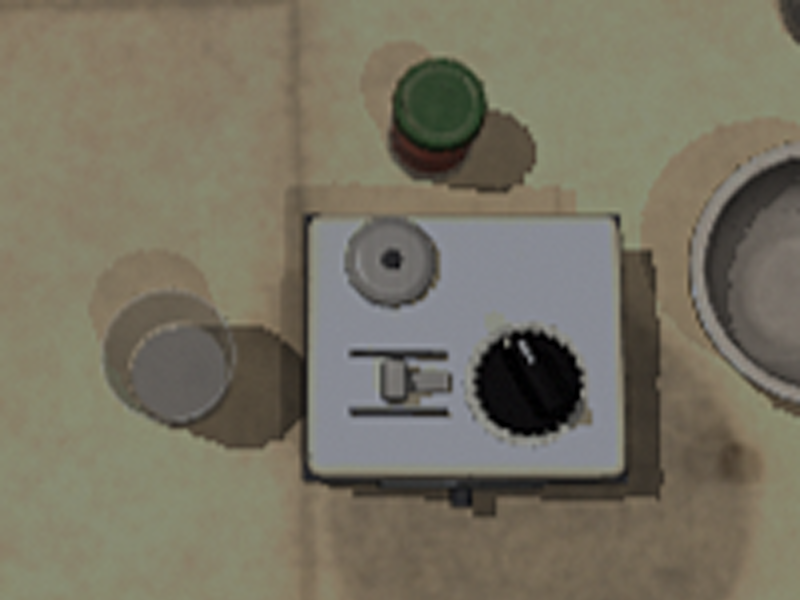

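```bash
python3 - <<'E'
from h import *
from scipy.spatial.transform import Rotation as R
o=sensors.observe(); print(R.from_rotvec(o["ee_rot"]).as_matrix().round(3))
s=dict(np.load("/tmp/top.npz")); w=cloud(s)
x,y,z=w[...,0],w[...,1],w[...,2]
m=(z>.120)&(z<.145)&(x>.53)&(x<.62)&(y>-.15)&(y<-.07)
q=w[m]; c=q[:,:2].mean(0); u,sv,vt=np.linalg.svd(q[:,:2]-c); print(c,np.degrees(np.arctan2(vt[0,1],vt[0,0])))
br=s["img"].astype(int).min(-1); 
for v,u in zip(*np.where(m&(br>110))): print(u,v,w[v,u].round(3),br[v,u])
# obstacles: glass, jar, bowl
for q in("glass","jar","bowl"):
  pass
m=(y>.03)&(y<.2)&(z>.01)&(x>.5)&(x<.7)
if m.any(): print("glass",np.nanmin(w[m],0),np.nanmax(w[m],0))
E
```

```text
[[ 0.341  0.94  -0.   ]
 [ 0.94  -0.341 -0.   ]
 [-0.    -0.    -1.   ]]
[ 0.57382796 -0.10617211] -153.04232043053764
370 205 [ 0.592 -0.099  0.134] 121
370 206 [ 0.589 -0.099  0.134] 137
371 207 [ 0.587 -0.101  0.134] 132
372 209 [ 0.583 -0.103  0.134] 128
glass [0.55483514 0.06488159 0.01000422] [0.63278797 0.14274941 0.0917434 ]
```

```bash
cat > d.py <<'E'
from h import *
from scipy.spatial.transform import Rotation as R
import sys
def st():
    o=sensors.observe(); M=R.from_rotvec(o["ee_rot"]).as_matrix()
    return o,M,np.degrees(np.arctan2(M[1,0],M[0,0]))
if __name__=="__main__":
    o,M,yaw=st(); print("t",round(float(o["time"]),2),"p",np.round(o["ee_pos"],4),"yaw",yaw.round(2),"tilt",M[2].round(3),"F",np.round(o["ft_force"],2),"T",np.round(o["ft_torque"],3),"w",round(float(o["width"]),3),"q6",round(float(o["joint_positions"][5]),2))
    if len(sys.argv)>4:
        t=np.array([float(a) for a in sys.argv[1:4]]); print("shift tool",(M.T@(t-o["ee_pos"])).round(4),"spin",round(np.radians(yaw-float(sys.argv[4])),3))
E
R='{"x":-0.0286,"y":0.0385}'; python3 -m creep '[{"x":-0.0286,"y":0.0385},{"x":-0.0286,"y":0.0385},{"x":-0.0286,"y":0.0385},{"x":-0.0286,"y":0.0385},{"x":-0.0286,"y":0.0385}]' 0; python3 d.py .575 -.107 .18 -63
```

```text
t 0.8 p [0.1789 0.4936 0.2387] yaw 70.07 tilt [-0. -0. -1.] F [-0.49  0.8   0.36] T [ 0.002 -0.041  0.004] w 1.0 q6 -0.22
shift tool [-0.4296  0.577   0.0587] spin 2.323invalid input
```

```bash
python3 -m creep '[{"x":-0.0286,"y":0.0385,"z":0,"spin":0},{"x":-0.0286,"y":0.0385,"z":0,"spin":0},{"x":-0.0286,"y":0.0385,"z":0,"spin":0},{"x":-0.0286,"y":0.0385,"z":0,"spin":0},{"x":-0.0286,"y":0.0385,"z":0,"spin":0}]'; python3 d.py .575 -.107 .18 -63
```

```text
time: 1.3
ee_pos: [0.3127, 0.2906, 0.2382]
ee_rot: [-2.563, -1.816, -0.002]
ft_force: [1.2, 0.8, -0.3]
width: 0.998
t 1.3 p [0.3127 0.2906 0.2382] yaw 70.64 tilt [ 0.002  0.    -1.   ] F [ 1.16  0.84 -0.28] T [ 0.01  -0.023 -0.003] w 0.998 q6 -0.76
shift tool [-0.2882  0.3793  0.0579] spin 2.332
```

```bash
python3 -m creep '[{"x":-0.029,"y":0.038,"z":0,"spin":0},{"x":-0.029,"y":0.038,"z":0,"spin":0},{"x":-0.029,"y":0.038,"z":0,"spin":0},{"x":-0.029,"y":0.038,"z":0,"spin":0},{"x":-0.029,"y":0.038,"z":0,"spin":0}]'; python3 -m creep '[{"x":-0.029,"y":0.038,"z":0,"spin":0},{"x":-0.029,"y":0.038,"z":0,"spin":0},{"x":-0.029,"y":0.038,"z":0,"spin":0},{"x":-0.029,"y":0.038,"z":0,"spin":0},{"x":0,"y":0,"z":0,"spin":0.14}]'
for i in 1 2 3; do :; done
python3 -m creep '[{"x":0,"y":0,"z":0,"spin":0.145},{"x":0,"y":0,"z":0,"spin":0.145},{"x":0,"y":0,"z":0,"spin":0.145},{"x":0,"y":0,"z":0,"spin":0.145},{"x":0,"y":0,"z":0,"spin":0.145}]'
python3 -m creep '[{"x":0,"y":0,"z":0,"spin":0.145},{"x":0,"y":0,"z":0,"spin":0.145},{"x":0,"y":0,"z":0,"spin":0.145},{"x":0,"y":0,"z":0,"spin":0.145},{"x":0,"y":0,"z":0,"spin":0.145}]'
python3 d.py .575 -.107 .16 -63
```

```text
time: 1.8
ee_pos: [0.4476, 0.0815, 0.2396]
ee_rot: [2.563, 1.816, 0.008]
ft_force: [0.6, 1.6, -0.0]
width: 1.0
time: 2.3
ee_pos: [0.5572, -0.0912, 0.2392]
ee_rot: [2.688, 1.622, 0.009]
ft_force: [-0.1, 0.8, 0.6]
width: 1.001
time: 2.8
ee_pos: [0.5576, -0.0935, 0.2379]
ee_rot: [-3.096, -0.523, -0.007]
ft_force: [1.1, -0.4, 0.5]
width: 0.999
time: 3.3
ee_pos: [0.5576, -0.0935, 0.2377]
ee_rot: [-3.071, 0.646, -0.005]
ft_force: [0.2, 0.2, 0.2]
width: 1.0
t 3.3 p [ 0.5576 -0.0935  0.2377] yaw -23.78 tilt [ 0.003 -0.004 -1.   ] F [0.2  0.17 0.2 ] T [-0.096  0.147  0.019] w 1.0 q6 0.04
shift tool [0.0211 0.0056 0.0777] spin 0.685
```

```bash

python3 -m creep '[{"x":0,"y":0,"z":0,"spin":0.137},{"x":0,"y":0,"z":0,"spin":0.137},{"x":0,"y":0,"z":0,"spin":0.137},{"x":0,"y":0,"z":0,"spin":0.137},{"x":0,"y":0,"z":0,"spin":0.137}]'
python3 - <<'E'
from d import *
print(st()[0]["joint_positions"])
E
python3 d.py .575 -.107 .16 -63
```

```text
time: 3.8
ee_pos: [0.5576, -0.0936, 0.2376]
ee_rot: [-2.65, 1.679, -0.003]
ft_force: [-0.2, 0.2, -0.2]
width: 1.001
[-0.37508664  0.40153207  1.37624456  0.00385025  1.36141862  0.75382777]
t 3.8 p [ 0.5576 -0.0936  0.2376] yaw -64.73 tilt [-0.001 -0.004 -1.   ] F [-0.21  0.18 -0.22] T [-0.121  0.152 -0.057] w 1.001 q6 0.75
shift tool [ 0.0196 -0.0096  0.0776] spin -0.03
```

```bash

python3 -m creep '[{"x":0.0098,"y":-0.0048,"z":0.0,"spin":-0.03},{"x":0.0098,"y":-0.0048,"z":0.02,"spin":0},{"x":0,"y":0,"z":0.03,"spin":0},{"x":0,"y":0,"z":0.02,"spin":0},{"x":0,"y":0,"z":0,"spin":0}]'
python3 d.py .575 -.107 .104 -63
python3 - <<'E'
from h import *
s=vision.snapshot("side"); cv2.imwrite("pics/s1.png",cv2.resize(s["img"][120:290,220:440],None,fx=3.5,fy=3.5)[:,:,::-1])
E
```

```text
time: 4.3
ee_pos: [0.5763, -0.1074, 0.1662]
ee_rot: [-2.672, 1.644, -0.006]
ft_force: [0.1, 0.7, 1.3]
width: 1.001
t 4.3 p [ 0.5763 -0.1074  0.1662] yaw -63.22 tilt [ 0.001 -0.006 -1.   ] F [0.08 0.67 1.33] T [-0.08   0.094 -0.022] w 1.001 q6 0.72
shift tool [-0.001   0.0013  0.0622] spin -0.004
```

View pics/s1.png

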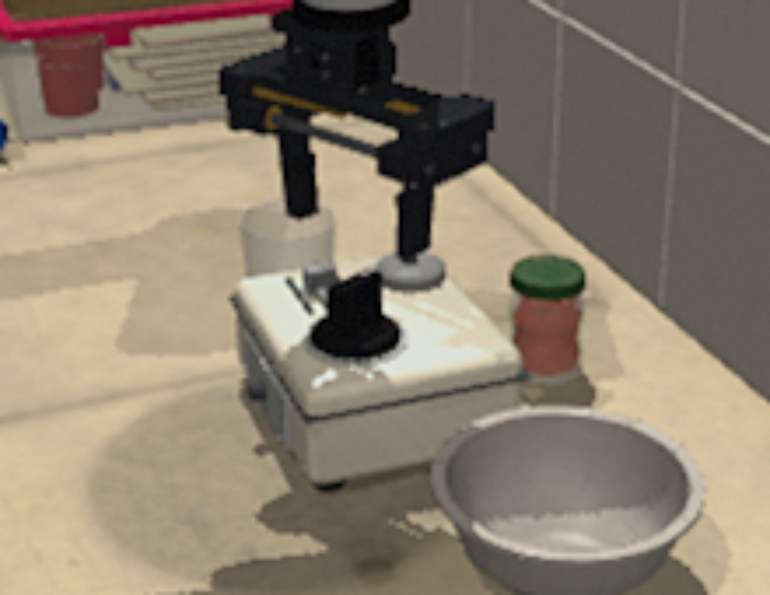

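```bash

python3 -m creep '[{"x":-0.001,"y":0.001,"z":0.02,"spin":0},{"x":0,"y":0,"z":0.02,"spin":0},{"x":0,"y":0,"z":0.015,"spin":0},{"x":0,"y":0,"z":0.007,"spin":0},{"x":0,"y":0,"z":0,"spin":0}]'
python3 d.py .575 -.107 .104 -63
```

```text
time: 4.85
ee_pos: [0.5793, -0.1082, 0.1113]
ee_rot: [-2.67, 1.642, -0.027]
ft_force: [0.9, 0.6, 0.3]
width: 1.001
t 4.85 p [ 0.5793 -0.1082  0.1113] yaw -63.2 tilt [ 0.011 -0.015 -1.   ] F [0.88 0.6  0.35] T [-0.052  0.163  0.015] w 1.001 q6 0.72
shift tool [-0.0031  0.0034  0.0072] spin -0.003
```

```bash

python3 -m creep '[{"x":-0.003,"y":0.003,"z":0.003,"spin":0},{"x":-0.001,"y":0.001,"z":0.003,"spin":0},{"x":0,"y":0,"z":0.001,"spin":0},{"x":0,"y":0,"z":0,"spin":0},{"x":0,"y":0,"z":0,"spin":0}]'
python3 d.py .575 -.107 .104 -63
```

```text
time: 5.35
ee_pos: [0.575, -0.1068, 0.1072]
ee_rot: [-2.669, 1.642, -0.036]
ft_force: [-0.7, 0.0, 0.5]
width: 1.0
t 5.35 p [ 0.575  -0.1068  0.1072] yaw -63.19 tilt [ 0.015 -0.018 -1.   ] F [-0.68  0.02  0.49] T [-0.007  0.173 -0.011] w 1.0 q6 0.72
shift tool [0.0002 0.0001 0.0032] spin -0.003
```

```bash

python3 -m creep '[{"x":0,"y":0,"z":0.003,"spin":0},{"x":0,"y":0,"z":0.001,"spin":0},{"x":0,"y":0,"z":0,"spin":0},{"x":0,"y":0,"z":0,"spin":0},{"x":0,"y":0,"z":0,"spin":0}]' 255
python3 d.py .575 -.107 .104 -63
python3 -m creep '[{"x":0,"y":0,"z":0,"spin":0},{"x":0,"y":0,"z":0,"spin":0},{"x":0,"y":0,"z":0,"spin":0},{"x":0,"y":0,"z":0,"spin":0},{"x":0,"y":0,"z":0,"spin":0}]'
python3 d.py .575 -.107 .104 -63
```

```text
time: 5.85
ee_pos: [0.5752, -0.1069, 0.103]
ee_rot: [-2.669, 1.642, -0.036]
ft_force: [0.3, -0.1, 0.6]
width: 0.571
t 5.85 p [ 0.5752 -0.1069  0.103 ] yaw -63.2 tilt [ 0.015 -0.019 -1.   ] F [ 0.28 -0.13  0.64] T [-0.019  0.171 -0.021] w 0.571 q6 0.72
shift tool [ 0.      0.0002 -0.001 ] spin -0.003
time: 6.35
ee_pos: [0.5754, -0.1073, 0.1031]
ee_rot: [-2.669, 1.642, -0.037]
ft_force: [1.5, -1.6, 0.9]
width: 0.155
t 6.35 p [ 0.5754 -0.1073  0.1031] yaw -63.2 tilt [ 0.016 -0.019 -1.   ] F [ 1.45 -1.64  0.85] T [-0.123  0.03  -0.003] w 0.155 q6 0.72
shift tool [-0.0004  0.0002 -0.0009] spin -0.004
```

```bash
Z='{"x":0,"y":0,"z":0,"spin":0}'
python3 -m creep '[{"x":0,"y":0,"z":0,"spin":0.05},{"x":0,"y":0,"z":0,"spin":0.05},{"x":0,"y":0,"z":0,"spin":0.05},{"x":0,"y":0,"z":0,"spin":0.05},{"x":0,"y":0,"z":0,"spin":0.05}]'
python3 d.py .575 -.107 .104 -78
python3 -m creep '[{"x":0,"y":0,"z":0,"spin":0.05},{"x":0,"y":0,"z":0,"spin":0.05},{"x":0,"y":0,"z":0,"spin":0.05},{"x":0,"y":0,"z":0,"spin":0},{"x":0,"y":0,"z":0,"spin":0}]'
python3 d.py .575 -.107 .104 -93
```

```text
time: 6.85
ee_pos: [0.5756, -0.1077, 0.1032]
ee_rot: [-2.432, 1.971, -0.036]
ft_force: [1.1, -0.0, -0.1]
width: 0.154
t 6.85 p [ 0.5756 -0.1077  0.1032] yaw -78.05 tilt [ 0.011 -0.023 -1.   ] F [ 1.07 -0.02 -0.05] T [-0.006  0.142  0.073] w 0.154 q6 0.97
shift tool [-0.0008  0.0004 -0.0009] spin -0.001
time: 7.35
ee_pos: [0.5756, -0.108, 0.1032]
ee_rot: [-2.271, 2.153, -0.035]
ft_force: [1.8, 0.5, -0.7]
width: 0.16
t 7.35 p [ 0.5756 -0.108   0.1032] yaw -86.97 tilt [ 0.008 -0.024 -1.   ] F [ 1.84  0.54 -0.7 ] T [ 0.001  0.216 -0.025] w 0.16 q6 1.13
shift tool [-0.001   0.0005 -0.0009] spin 0.105
```

```bash

python3 -m creep '[{"x":0,"y":0,"z":0,"spin":0.02},{"x":0,"y":0,"z":0,"spin":0.02},{"x":0,"y":0,"z":0,"spin":0.02},{"x":0,"y":0,"z":0,"spin":0.02},{"x":0,"y":0,"z":0,"spin":0}]'
python3 d.py .575 -.107 .104 -93
python3 -m creep '[{"x":0,"y":0,"z":0,"spin":0.02},{"x":0,"y":0,"z":0,"spin":0.02},{"x":0,"y":0,"z":0,"spin":0.02},{"x":0,"y":0,"z":0,"spin":0},{"x":0,"y":0,"z":0,"spin":0}]'
python3 d.py .575 -.107 .104 -93
```

```text
time: 7.85
ee_pos: [0.5756, -0.1081, 0.1032]
ee_rot: [-2.177, 2.247, -0.034]
ft_force: [0.0, -0.7, -1.0]
width: 0.156
t 7.85 p [ 0.5756 -0.1081  0.1032] yaw -91.83 tilt [ 0.006 -0.025 -1.   ] F [ 0.   -0.7  -1.03] T [-0.041  0.177 -0.078] w 0.156 q6 1.21
shift tool [-0.0011  0.0006 -0.0009] spin 0.02
time: 8.35
ee_pos: [0.5756, -0.1082, 0.1031]
ee_rot: [-2.102, 2.316, -0.034]
ft_force: [0.2, -0.4, -0.2]
width: 0.154
t 8.35 p [ 0.5756 -0.1082  0.1031] yaw -95.55 tilt [ 0.005 -0.025 -1.   ] F [ 0.23 -0.39 -0.16] T [-0.151  0.212  0.029] w 0.154 q6 1.28
shift tool [-0.0012  0.0007 -0.0009] spin -0.044
```

```bash

python3 -m creep '[{"x":0,"y":0,"z":0,"spin":0.02},{"x":0,"y":0,"z":0,"spin":0.02},{"x":0,"y":0,"z":0,"spin":0.02},{"x":0,"y":0,"z":0,"spin":0.02},{"x":0,"y":0,"z":0,"spin":0}]'
python3 d.py
python3 -m creep '[{"x":0,"y":0,"z":0,"spin":0.02},{"x":0,"y":0,"z":0,"spin":0.02},{"x":0,"y":0,"z":0,"spin":0.02},{"x":0,"y":0,"z":0,"spin":0},{"x":0,"y":0,"z":0,"spin":0}]'
python3 d.py
python3 -m creep '[{"x":0,"y":0,"z":0,"spin":0.02},{"x":0,"y":0,"z":0,"spin":0.02},{"x":0,"y":0,"z":0,"spin":0},{"x":0,"y":0,"z":0,"spin":0},{"x":0,"y":0,"z":0,"spin":0}]'
python3 d.py
```

```text
time: 8.85
ee_pos: [0.5756, -0.1084, 0.1032]
ee_rot: [-1.999, 2.405, -0.033]
ft_force: [-0.2, -1.7, 0.4]
width: 0.158
t 8.85 p [ 0.5756 -0.1084  0.1032] yaw -100.54 tilt [ 0.003 -0.025 -1.   ] F [-0.24 -1.68  0.43] T [-0.218  0.184 -0.004] w 0.158 q6 1.37
time: 9.35
ee_pos: [0.5755, -0.1085, 0.1031]
ee_rot: [-1.918, 2.469, -0.032]
ft_force: [-0.5, -1.4, -0.1]
width: 0.159
t 9.35 p [ 0.5755 -0.1085  0.1031] yaw -104.31 tilt [ 0.001 -0.025 -1.   ] F [-0.47 -1.44 -0.14] T [-0.262  0.272 -0.084] w 0.159 q6 1.43
time: 9.85
ee_pos: [0.5755, -0.1086, 0.1032]
ee_rot: [-1.864, 2.51, -0.032]
ft_force: [-0.5, -1.4, -0.3]
width: 0.156
t 9.85 p [ 0.5755 -0.1086  0.1032] yaw -106.81 tilt [ 0.    -0.025 -1.   ] F [-0.45 -1.41 -0.28] T [-0.305  0.284 -0.068] w 0.156 q6 1.48
```

```bash

python3 -m creep '[{"x":0,"y":0,"z":0,"spin":0.02},{"x":0,"y":0,"z":0,"spin":0.02},{"x":0,"y":0,"z":0,"spin":0},{"x":0,"y":0,"z":0,"spin":0},{"x":0,"y":0,"z":0,"spin":0}]'
python3 d.py
python3 -m creep '[{"x":0,"y":0,"z":0,"spin":0.02},{"x":0,"y":0,"z":0,"spin":0.02},{"x":0,"y":0,"z":0,"spin":0},{"x":0,"y":0,"z":0,"spin":0},{"x":0,"y":0,"z":0,"spin":0}]'
python3 d.py
python3 -m creep '[{"x":0,"y":0,"z":0,"spin":0.02},{"x":0,"y":0,"z":0,"spin":0.02},{"x":0,"y":0,"z":0,"spin":0},{"x":0,"y":0,"z":0,"spin":0},{"x":0,"y":0,"z":0,"spin":0}]'
python3 d.py
```

```text
time: 10.35
ee_pos: [0.5755, -0.1086, 0.1032]
ee_rot: [-1.81, 2.549, -0.032]
ft_force: [0.6, -2.2, -0.1]
width: 0.159
t 10.35 p [ 0.5755 -0.1086  0.1032] yaw -109.25 tilt [-0.    -0.025 -1.   ] F [ 0.59 -2.18 -0.14] T [-0.303  0.304  0.105] w 0.159 q6 1.52
time: 10.85
ee_pos: [0.5755, -0.1087, 0.1032]
ee_rot: [-1.756, 2.587, -0.032]
ft_force: [0.3, -2.7, 1.0]
width: 0.162
t 10.85 p [ 0.5755 -0.1087  0.1032] yaw -111.64 tilt [-0.001 -0.025 -1.   ] F [ 0.34 -2.67  0.98] T [-0.352  0.249  0.419] w 0.162 q6 1.56
time: 11.35
ee_pos: [0.5755, -0.1087, 0.1032]
ee_rot: [-1.701, 2.623, -0.032]
ft_force: [-0.1, -2.1, -0.0]
width: 0.163
t 11.35 p [ 0.5755 -0.1087  0.1032] yaw -114.08 tilt [-0.002 -0.026 -1.   ] F [-0.13 -2.06 -0.01] T [-0.275  0.265  0.601] w 0.163 q6 1.6
```

```bash

python3 -m creep '[{"x":0,"y":0,"z":0,"spin":-0.05},{"x":0,"y":0,"z":0,"spin":-0.05},{"x":0,"y":0,"z":0,"spin":-0.07},{"x":0,"y":0,"z":0,"spin":-0.07},{"x":0,"y":0,"z":0,"spin":-0.07}]'
python3 d.py
python3 -m creep '[{"x":0,"y":0,"z":0,"spin":-0.07},{"x":0,"y":0,"z":0,"spin":-0.07},{"x":0,"y":0,"z":0,"spin":-0.07},{"x":0,"y":0,"z":0,"spin":-0.07},{"x":0,"y":0,"z":0,"spin":-0.07}]'
python3 d.py .575 -.107 .104 -48
```

```text
time: 11.85
ee_pos: [0.5757, -0.1082, 0.1032]
ee_rot: [-2.091, 2.325, -0.033]
ft_force: [1.0, -0.9, -0.3]
width: 0.154
t 11.85 p [ 0.5757 -0.1082  0.1032] yaw -96.05 tilt [ 0.004 -0.025 -1.   ] F [ 0.99 -0.86 -0.29] T [-0.152  0.218 -0.026] w 0.154 q6 1.29
time: 12.35
ee_pos: [0.5757, -0.1076, 0.1032]
ee_rot: [-2.472, 1.916, -0.034]
ft_force: [0.5, -1.1, 0.4]
width: 0.153
t 12.35 p [ 0.5757 -0.1076  0.1032] yaw -75.58 tilt [ 0.009 -0.024 -1.   ] F [ 0.51 -1.06  0.39] T [-0.164  0.23  -0.196] w 0.153 q6 0.93
shift tool [-0.0007  0.0005 -0.0008] spin -0.481
```

```bash

python3 -m creep '[{"x":0,"y":0,"z":0,"spin":-0.07},{"x":0,"y":0,"z":0,"spin":-0.07},{"x":0,"y":0,"z":0,"spin":-0.07},{"x":0,"y":0,"z":0,"spin":-0.07},{"x":0,"y":0,"z":0,"spin":-0.07}]'
python3 d.py .575 -.107 .104 -48
python3 -m creep '[{"x":0,"y":0,"z":0,"spin":-0.05},{"x":0,"y":0,"z":0,"spin":-0.05},{"x":0,"y":0,"z":0,"spin":-0.02},{"x":0,"y":0,"z":0,"spin":0},{"x":0,"y":0,"z":0,"spin":0}]'
python3 d.py .575 -.107 .104 -48
```

```text
time: 12.85
ee_pos: [0.5754, -0.107, 0.1032]
ee_rot: [-2.773, 1.447, -0.034]
ft_force: [-0.5, -1.4, 1.2]
width: 0.159
t 12.85 p [ 0.5754 -0.107   0.1032] yaw -55.12 tilt [ 0.013 -0.022 -1.   ] F [-0.49 -1.38  1.22] T [-0.132  0.336 -0.037] w 0.159 q6 0.57
shift tool [-0.0002  0.0003 -0.0008] spin -0.124
time: 13.35
ee_pos: [0.5753, -0.1068, 0.1032]
ee_rot: [-2.854, 1.278, -0.033]
ft_force: [1.0, -1.5, -0.2]
width: 0.155
t 13.35 p [ 0.5753 -0.1068  0.1032] yaw -48.26 tilt [ 0.014 -0.022 -1.   ] F [ 1.01 -1.54 -0.19] T [-0.173  0.199 -0.034] w 0.155 q6 0.45
shift tool [-0.      0.0003 -0.0008] spin -0.005
```

```bash

python3 -m creep '[{"x":0,"y":0,"z":0,"spin":0},{"x":0,"y":0,"z":0,"spin":0},{"x":0,"y":0,"z":0,"spin":0},{"x":0,"y":0,"z":0,"spin":0},{"x":0,"y":0,"z":0,"spin":0}]' 0
python3 -m creep '[{"x":0,"y":0,"z":0,"spin":0},{"x":0,"y":0,"z":0,"spin":0},{"x":0,"y":0,"z":-0.03,"spin":0},{"x":0,"y":0,"z":-0.04,"spin":0},{"x":0,"y":0,"z":-0.04,"spin":0}]'
python3 d.py .575 .0 .2 0
```

```text
time: 13.85
ee_pos: [0.5752, -0.106, 0.1031]
ee_rot: [-2.851, 1.281, -0.032]
ft_force: [0.8, -0.1, -0.1]
width: 0.586
time: 14.35
ee_pos: [0.5702, -0.1058, 0.2107]
ee_rot: [-2.852, 1.281, -0.013]
ft_force: [0.9, -0.5, 0.3]
width: 0.997
t 14.35 p [ 0.5702 -0.1058  0.2107] yaw -48.39 tilt [ 0.002 -0.017 -1.   ] F [ 0.89 -0.5   0.34] T [-0.085  0.113  0.006] w 0.997 q6 0.45
shift tool [-0.0759 -0.0736  0.0119] spin -0.845
```

```bash

python3 -m creep '[{"x":-0.038,"y":-0.037,"z":0,"spin":0},{"x":-0.038,"y":-0.037,"z":0,"spin":0},{"x":0,"y":0,"z":0,"spin":-0.14},{"x":0,"y":0,"z":0,"spin":-0.14},{"x":0,"y":0,"z":0,"spin":-0.14}]' 255
python3 -m creep '[{"x":0,"y":0,"z":0,"spin":-0.14},{"x":0,"y":0,"z":0,"spin":-0.14},{"x":0,"y":0,"z":0,"spin":-0.14},{"x":0,"y":0,"z":0,"spin":0},{"x":0,"y":0,"z":0,"spin":0}]'
python3 d.py .575 .003 .2 0
cat > look.py <<'E'
from h import *
import sys
s=vision.snapshot("top"); n=sys.argv[1]; w=cloud(s); x,y,z=w[...,0],w[...,1],w[...,2]
cv2.imwrite("pics/"+n,cv2.resize(s["img"][120:270,240:440],None,fx=4,fy=4,interpolation=cv2.INTER_CUBIC)[:,:,::-1])
m=(z>.120)&(z<.145)&(x>.53)&(x<.62)&(y>-.15)&(y<-.07)
if m.sum()>20:
    q=w[m]; c=q[:,:2].mean(0); _,_,vt=np.linalg.svd(q[:,:2]-c); print("wing",m.sum(),c,np.degrees(np.arctan2(vt[0,1],vt[0,0])),cv2.minAreaRect(q[:,:2].astype(np.float32)))
m=(z>.101)&(z<.112)&(abs(x-.575)<.03)&(y>-.07)&(y<.02)
if m.sum()>10: q=w[m]; print("tab",m.sum(),q.mean(0),cv2.minAreaRect(q[:,:2].astype(np.float32)))
E
python3 look.py t2.png
```

```text
time: 14.85
ee_pos: [0.5772, 0.0002, 0.2189]
ee_rot: [-3.062, 0.644, -0.038]
ft_force: [-1.0, -0.4, -0.1]
width: 0.566
time: 15.35
ee_pos: [0.577, 0.0008, 0.2189]
ee_rot: [-3.134, -0.035, -0.042]
ft_force: [-0.2, -0.5, 1.0]
width: 0.116
t 15.35 p [0.577  0.0008 0.2189] yaw 1.26 tilt [ 0.027 -0.007 -1.   ] F [-0.18 -0.45  0.99] T [-0.038  0.066 -0.026] w 0.116 q6 -0.23
shift tool [-0.0025 -0.0021  0.0189] spin 0.022
wing 65 [ 0.56562045 -0.11475834] -149.94161656122048 ((0.5666180849075317, -0.11394395679235458), (0.02201605588197708, 0.013636266812682152), 45.12746810913086)
```

View pics/t2.png

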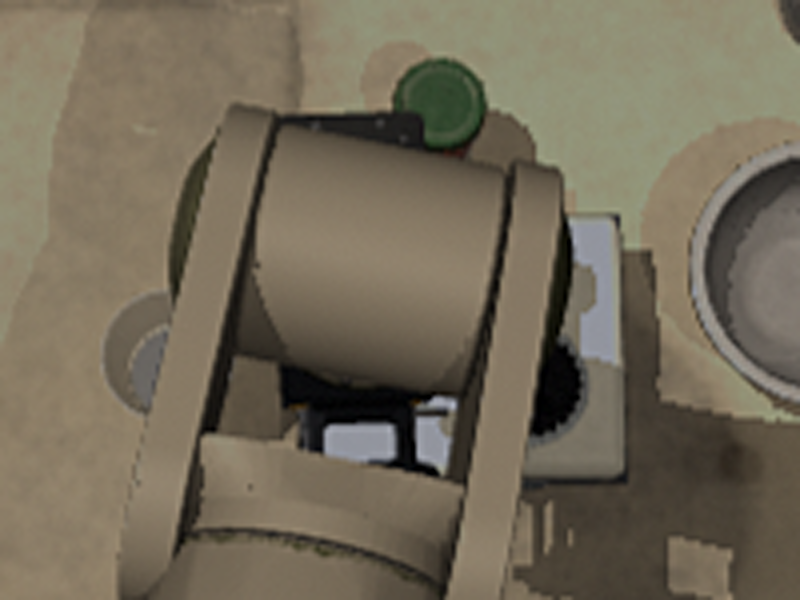

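```bash
python3 - <<'E'
from h import *
s=vision.snapshot("side"); np.savez("/tmp/side2",**s)
for n in ("side","side2"):
    s=dict(np.load(f"/tmp/{n}.npz")); w=cloud(s); x,y,z=w[...,0],w[...,1],w[...,2]
    m=(z>.112)&(z<.145)&(abs(x-.575)<.04)&(abs(y+.107)<.04); q=w[m]
    t=q[q[:,2]>.128]
    print(n,len(q),len(t),q.mean(0))
    for P in (q,t):
        c=P[:,:2].mean(0); _,_,vt=np.linalg.svd(P[:,:2]-c); print(np.degrees(np.arctan2(vt[0,1],vt[0,0])),cv2.minAreaRect(P[:,:2].astype(np.float32)))
cv2.imwrite("pics/s2.png",cv2.resize(s["img"][150:290,240:440],None,fx=4,fy=4)[:,:,::-1])
E
```

```text
side 161 66 [ 0.571177   -0.11343695  0.12444114]
-155.5059077578009 ((0.5720500946044922, -0.1097087562084198), (0.04848689213395119, 0.017561903223395348), 29.538679122924805)
-152.30495799728521 ((0.5724313259124756, -0.1086224764585495), (0.04663458839058876, 0.016047632321715355), 29.538679122924805)
side2 138 60 [ 0.56980911 -0.11503359  0.12496568]
-142.3073249471769 ((0.5727977752685547, -0.11005590856075287), (0.050089746713638306, 0.014547324739396572), 40.12425994873047)
-138.93146906187556 ((0.573737621307373, -0.10957201570272446), (0.04865938425064087, 0.013017269782721996), 42.71834182739258)
```

View pics/s2.png

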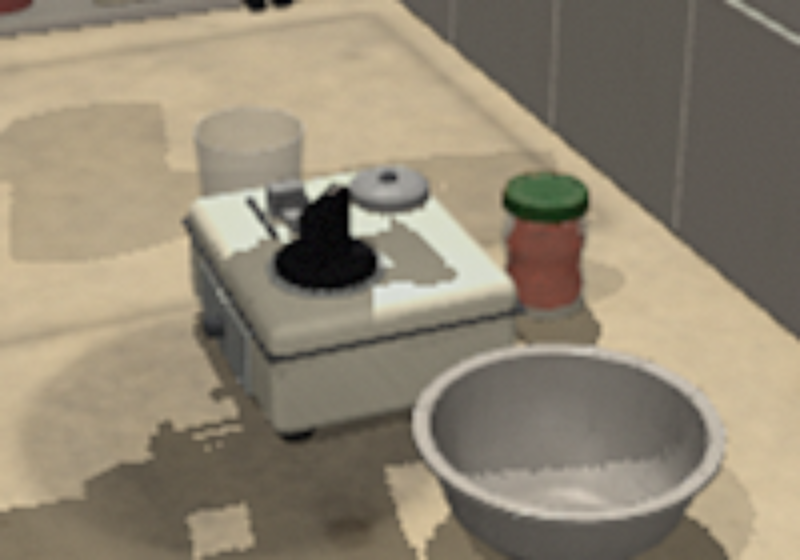

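```bash

python3 -m creep '[{"x":-0.002,"y":-0.003,"z":0.03,"spin":0.022},{"x":0,"y":0,"z":0.03,"spin":0},{"x":0,"y":0,"z":0.03,"spin":0},{"x":0,"y":0,"z":0.02,"spin":0},{"x":0,"y":0,"z":0,"spin":0}]'
python3 d.py .575 .003 .097 0
```

```text
time: 15.95
ee_pos: [0.5787, 0.0044, 0.1065]
ee_rot: [-3.134, 0.018, -0.047]
ft_force: [-0.2, 0.5, -0.5]
width: 0.007
t 15.95 p [0.5787 0.0044 0.1065] yaw -0.66 tilt [ 0.03  -0.007 -1.   ] F [-0.23  0.49 -0.54] T [-0.009  0.104 -0.061] w 0.007 q6 -0.2
shift tool [-0.004   0.0015  0.0093] spin -0.012
```

```bash

python3 -m creep '[{"x":-0.003,"y":0,"z":0.005,"spin":0},{"x":0,"y":0,"z":0.003,"spin":0},{"x":0,"y":0.003,"z":0,"spin":0},{"x":0,"y":0.003,"z":0,"spin":0},{"x":0,"y":0.003,"z":0,"spin":0}]'
python3 d.py .575 -.027 .097 -0.6
```

```text
time: 16.45
ee_pos: [0.5772, -0.0053, 0.1016]
ee_rot: [-3.135, 0.022, -0.056]
ft_force: [-1.3, 0.2, 0.1]
width: 0.002
t 16.45 p [ 0.5772 -0.0053  0.1016] yaw -0.79 tilt [ 0.035 -0.006 -0.999] F [-1.32  0.2   0.12] T [-0.089  0.069 -0.036] w 0.002 q6 -0.21
shift tool [-0.0021  0.0218  0.0044] spin -0.003
```

```bash
python3 - <<'E'
from h import *
s=vision.snapshot("side")
cv2.imwrite("pics/s3.png",cv2.resize(s["img"][150:290,240:440],None,fx=4,fy=4)[:,:,::-1])
E
```

```text
(no output)
```

View pics/s3.png

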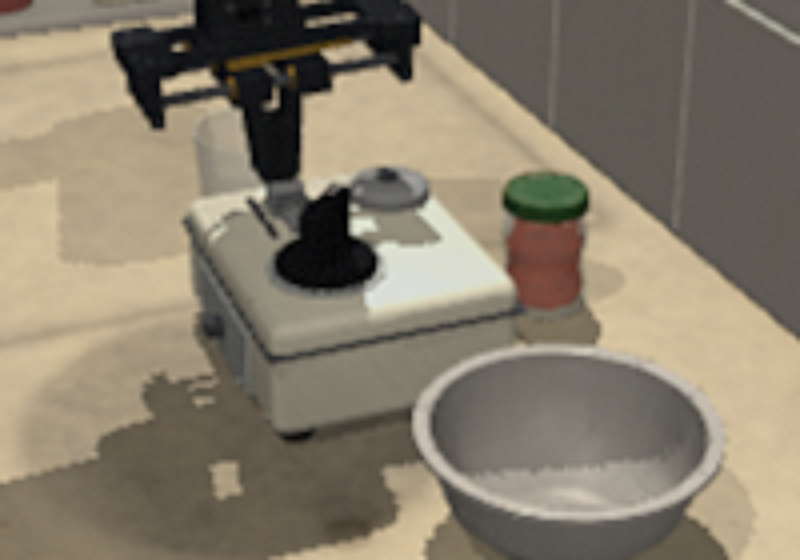

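```bash

python3 -m creep '[{"x":-0.002,"y":0,"z":0.005,"spin":0},{"x":0,"y":0.002,"z":0.0,"spin":0},{"x":0,"y":0.002,"z":0,"spin":0},{"x":0,"y":0.002,"z":0,"spin":0},{"x":0,"y":0.001,"z":0,"spin":0}]'
python3 d.py .575 -.027 .097 -0.6
python3 -m creep '[{"x":0,"y":0.002,"z":0.0,"spin":0},{"x":0,"y":0.002,"z":0.0,"spin":0},{"x":0,"y":0.002,"z":0,"spin":0},{"x":0,"y":0.002,"z":0,"spin":0},{"x":0,"y":0,"z":0,"spin":0}]'
python3 d.py .575 -.027 .097 -0.6
```

```text
time: 17.0
ee_pos: [0.5753, -0.0132, 0.0965]
ee_rot: [-3.135, 0.023, -0.057]
ft_force: [-0.2, 2.3, 0.8]
width: 0.003
t 17.0 p [ 0.5753 -0.0132  0.0965] yaw -0.84 tilt [ 0.036 -0.006 -0.999] F [-0.24  2.34  0.81] T [0.276 0.016 0.023] w 0.003 q6 -0.23
shift tool [-0.0001  0.0138 -0.0006] spin -0.004
time: 17.5
ee_pos: [0.5751, -0.0214, 0.0965]
ee_rot: [-3.134, 0.023, -0.056]
ft_force: [0.0, 1.6, -0.3]
width: 0.007
t 17.5 p [ 0.5751 -0.0214  0.0965] yaw -0.83 tilt [ 0.036 -0.007 -0.999] F [ 0.04  1.61 -0.32] T [ 0.09   0.039 -0.01 ] w 0.007 q6 -0.24
shift tool [-0.      0.0056 -0.0006] spin -0.004
```

```bash

python3 -m creep '[{"x":0,"y":0.001,"z":0.0,"spin":0},{"x":0,"y":0.001,"z":0.0,"spin":0},{"x":0,"y":0.001,"z":0,"spin":0},{"x":0,"y":0.001,"z":0,"spin":0},{"x":0,"y":0,"z":0,"spin":0}]'
python3 d.py .575 -.027 .097 -0.6
python3 -m creep '[{"x":0,"y":0.001,"z":0.0,"spin":0},{"x":0,"y":0.001,"z":0.0,"spin":0},{"x":0,"y":0,"z":0,"spin":0},{"x":0,"y":0,"z":0,"spin":0},{"x":0,"y":0,"z":0,"spin":0}]'
python3 d.py .575 -.027 .097 -0.6
```

```text
time: 18.0
ee_pos: [0.5751, -0.0257, 0.0965]
ee_rot: [-3.134, 0.023, -0.056]
ft_force: [-0.5, 1.5, 1.4]
width: 0.006
t 18.0 p [ 0.5751 -0.0257  0.0965] yaw -0.83 tilt [ 0.036 -0.007 -0.999] F [-0.48  1.46  1.37] T [ 0.137  0.057 -0.022] w 0.006 q6 -0.25
shift tool [-0.      0.0013 -0.0006] spin -0.004
time: 18.5
ee_pos: [0.5751, -0.0265, 0.0965]
ee_rot: [-3.132, 0.022, -0.056]
ft_force: [0.1, 2.6, 0.7]
width: 0.001
t 18.5 p [ 0.5751 -0.0265  0.0965] yaw -0.83 tilt [ 0.036 -0.009 -0.999] F [0.13 2.59 0.71] T [ 0.268  0.08  -0.007] w 0.001 q6 -0.25
shift tool [-0.      0.0005 -0.0005] spin -0.004
```

```bash

python3 -m creep '[{"x":0,"y":0.001,"z":0.0,"spin":0},{"x":0,"y":0.001,"z":0.0,"spin":0},{"x":0,"y":0.001,"z":0,"spin":0},{"x":0,"y":0,"z":0,"spin":0},{"x":0,"y":0,"z":0,"spin":0}]'
python3 d.py .575 -.027 .097 -0.6
python3 -m creep '[{"x":0,"y":0.001,"z":0.0,"spin":0},{"x":0,"y":0.001,"z":0.0,"spin":0},{"x":0,"y":0.001,"z":0,"spin":0},{"x":0,"y":0.001,"z":0,"spin":0},{"x":0,"y":0.001,"z":0,"spin":0}]'
python3 d.py .575 -.027 .097 -0.6
```

```text
time: 19.0
ee_pos: [0.5751, -0.0265, 0.0965]
ee_rot: [-3.126, 0.022, -0.057]
ft_force: [1.4, 1.8, -0.4]
width: 0.003
t 19.0 p [ 0.5751 -0.0265  0.0965] yaw -0.83 tilt [ 0.036 -0.015 -0.999] F [ 1.4   1.82 -0.43] T [ 0.226  0.078 -0.031] w 0.003 q6 -0.26
shift tool [-0.      0.0005 -0.0005] spin -0.004
time: 19.5
ee_pos: [0.575, -0.0266, 0.0966]
ee_rot: [-3.116, 0.023, -0.057]
ft_force: [1.2, 9.0, 0.8]
width: 0.006
t 19.5 p [ 0.575  -0.0266  0.0966] yaw -0.87 tilt [ 0.036 -0.025 -0.999] F [1.2  9.05 0.79] T [1.364 0.004 0.064] w 0.006 q6 -0.27
shift tool [-0.      0.0003 -0.0004] spin -0.005
```

```bash

python3 -m creep '[{"x":0,"y":-0.005,"z":0.0,"spin":0},{"x":0,"y":-0.01,"z":0.0,"spin":0},{"x":0,"y":-0.005,"z":-0.03,"spin":0},{"x":0,"y":0,"z":-0.045,"spin":0},{"x":0,"y":0,"z":-0.045,"spin":0}]'
python3 d.py .45 .25 .2 0
python3 -m creep '[{"x":-0.02,"y":-0.04,"z":0,"spin":0},{"x":-0.02,"y":-0.04,"z":0,"spin":0},{"x":-0.02,"y":-0.04,"z":0,"spin":0},{"x":-0.02,"y":-0.04,"z":0,"spin":0},{"x":-0.02,"y":-0.04,"z":0,"spin":0}]'
python3 -m creep '[{"x":-0.02,"y":-0.04,"z":0,"spin":0},{"x":-0.02,"y":-0.04,"z":0,"spin":0},{"x":0,"y":0,"z":0,"spin":0},{"x":0,"y":0,"z":0,"spin":0},{"x":0,"y":0,"z":0,"spin":0}]'
python3 look.py t4.png
```

```text
time: 20.0
ee_pos: [0.5684, -0.008, 0.2145]
ee_rot: [-3.117, 0.024, -0.037]
ft_force: [0.9, -0.8, 0.2]
width: 0.004
t 20.0 p [ 0.5684 -0.008   0.2145] yaw -0.89 tilt [ 0.024 -0.024 -0.999] F [ 0.9  -0.8   0.16] T [-0.036  0.028 -0.024] w 0.004 q6 -0.23
shift tool [-0.1227 -0.2558  0.0178] spin -0.016
time: 20.5
ee_pos: [0.4725, 0.1961, 0.2227]
ee_rot: [-3.122, 0.037, -0.062]
ft_force: [0.3, 0.2, 0.3]
width: 0.005
time: 21.0
ee_pos: [0.4295, 0.2841, 0.2233]
ee_rot: [-3.124, 0.027, -0.066]
ft_force: [-0.4, -0.3, -0.1]
width: 0.006
wing 143 [ 0.57426563 -0.10588344] -137.28722316828924 ((0.5747495293617249, -0.10636194050312042), (0.04446452111005783, 0.0142595199868083), 43.53041076660156)
tab 63 [ 0.57511854 -0.04301426  0.10662365] ((0.5757539868354797, -0.04305192828178406), (0.011848636902868748, 0.02356524020433426), 89.69367218017578)
```

View pics/t4.png

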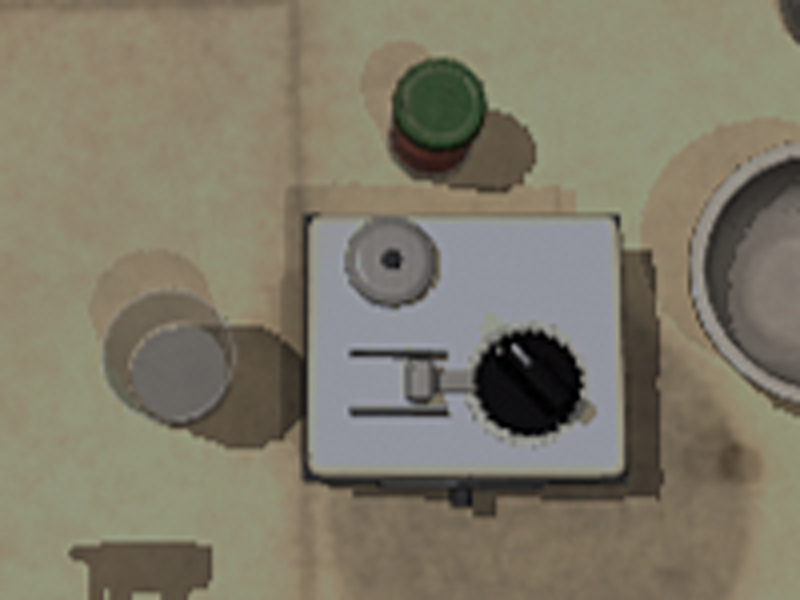

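```bash
python3 -c "
from rig import ctrl,sensors
print(sensors.observe()['time'],ctrl.job_done())"
```

```text
the job is handed in; nothing more can be done
21.05 None
```

The grind is set and the lock tab is fully home. I handed the job in at 21 s of the 70 allowed; no verdict comes back.

- **Dial to the stop:** I turned the dial clockwise until it came up against the stop, three clicks (about 45°) from where it started. The torque rose from 0.10 to 0.42 and then 0.60 N m. That last reading is above the advised 0.2–0.4 but below the 0.7 that counts as forcing. I only read it at the end of each move, so a brief higher peak can't be ruled out.
- **Back four clicks:** I turned it back 60° and released it. In the last picture the wing points at about 43° (27° at the start). That matches one click past the start, which is the fourth click from the stop.
- **Lock tab:** I pushed it with closed fingers until it stopped moving at about 9 N. The last picture puts its middle at y = -0.043 m, which is the fully home position, with the bolt up at the dial's edge.
- **Surroundings:** The glass, bowl and jar look the same in the first and last pictures, which I compared only by eye. The arm was clear of everything when I handed in.

The two cameras differed on the dial's angle by about 1–4°, far less than the 15° between clicks.

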